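# Pack the breakfast cups and fasten the chest

## Robot

A 6-joint arm with a two-finger parallel gripper is mounted at the origin on the work surface. World frame = base frame: x ahead of the robot, y to its left, z up, the work surface at z = 0. Lengths are in mm, angles in rad, forces in N, time in s.
With the tool pointing down it reaches from about 350 to 775 mm from the base axis. Payload 7.3 kg.
Tool frame: the origin (TCP) lies at the centre of the arm's flange, where the gripper is bolted on; the fingertips stand 178 mm ahead of it and the grasp point (between the pads) lies 159 mm ahead of it; z points along the fingers, y is the line along which they close (so a half turn about z gives the same grasp; the last joint's range is limited). The gripper opens to 92 mm and grips with 3 to 60 N. Pads are 19 mm wide; open, the fingers measure 130 mm over their backs; the gripper's body (75 mm by 190 mm) begins 47 mm behind the grasp point.
Start: joints at [-1.335, 0.342, 1.524, -0, 1.275, -0.146], TCP at [195.63, -487.193, 404.741] pointing down, gripper open.
Joint ranges: [-2.53, 2.53], [-0.77, 2.02], [0.04, 2.7], [-1, 4.14], [0.28, 2.66], [-3.11, 3.11]. Speed limits (rad/s): [2.57, 2.57, 3.14, 3.14, 3.14, 3.14].

## Interface

Orientations are given as [roll, pitch, yaw] about the fixed x, y, z axes, in that order (R = Rz(yaw) Ry(pitch) Rx(roll)).
In Python, from plant import * gives the robot as it stands. The module is installed in compiled form; this text tells all that it offers.
- The arm moves only by the shell command python3 -m inch 'ROWS'. ROWS is JSON, a list of rows, each a list of 5 numbers: the shift along the tool's x, y, z in m, then the turn about the tool's z in rad, then the opening, from 0 (shut) to 1 (fully open). In form: [[tx, ty, tz, spin, claw], ...]. A call has 1 to 8 rows; each row is the pose to reach, as a shift and turn from the pose commanded when the call began, along the tool's axes at that moment; what a row does not reach only later rows make up. A row lasts 1/12 s, in which the tool goes at most 41.7 mm and 7.16 degrees, less where a joint would pass 70% of its speed; a pose out of reach is approached as far as the arm can. A call with a gripper value outside its range is refused whole. The fingers move at their own pace and stop on an object; the grip force is fixed at half the most. Time passes only in rows, so rows that repeat a pose let the fingers close. It gives the time, the measured TCP pose, the force, the opening and the grip force at its end, in the units of the state.
- get_obs(): the state, without advancing time (a new reading comes with each control period).
- capture(name): name is "side" or "top"; returns a dict with "color" (400x640x3 uint8, red, green, blue), "intrinsics" (3x3 intrinsics, pixels), "distortion" ([k1, k2, p1, p2, k3] as OpenCV has them; the pictures are not rectified), "pose" (4x4, takes a point from camera to world coordinates). Camera axes: x right, y down, z forward; pixel columns grow to the right and rows downward; lengths in mm; the calibration is good to about 2 mm. A picture is of the moment at which its call begins. There is no depth.
- close_job(): hands the job in; it is judged then, once.
Trained networks look in a picture, given as the dict that the camera call returned (one of the last four; its "shot" number tells which), for a name from the list of things; names that differ only in an ending like _2 or _b are one class to them, and where a whole thing is asked for, a point or a joint stands for the part that bears it (a point fixed in the world has none). Each returns a list of dicts, best first, with "conf" (0 to 1); they miss things now and then, are a little off and sometimes report something else, mostly with a low value. They report only what shows in the picture. A call takes as long as a camera call. They do not tell look-alikes from the thing itself.
- look_for(picture, target): "rect" ([centre column, centre row, width, height] in pixels, round what is visible of it).
- trace(picture, target): "pixels" (400x640 bool, what is visible of it) and "rect" ([centre column, centre row, width, height] in pixels, round what is visible of it).
- tip_of(picture, target): "centre" ([column, row] in pixels: a listed point, or the origin of a listed thing).
The state is a dict: "time": time; "joint_positions": joint angles; "dq": joint speeds; "tau": joint torques, N m; "tool_pos": TCP position; "tcp_rot": TCP orientation; "contact_force": force on the tool from outside, world axes, zero at the start; "moment": the same for the moment, N m; "grip_width": finger opening in mm; "finger_force": force on a finger pad.
Only numpy, scipy, OpenCV 4.12 (cv2) and the standard library are available. Lean on these libraries where they do the work, as an engineer would, in place of code of your own. Each camera call takes 0.05 s, during which the arm holds its last target. There are 200 camera calls.

## Task

Pack the breakfast cups away: nest both loose handleless cups in the one that stands in the wooden chest, so that all three form one fully seated upright stack inside it, setting each down without dropping it or knocking it over. Then, with the hasp still swung clear, close the lid fully, and last swing the hasp over the lid's staple until it lies fully home, and let go. Leave the mug, the jam jar and the honey jar where they stand.

Things in the scene. Friction and masses are not known exactly. Their poses are not given: they have to be found in the camera images.
- chest: pine chest, fixed, 160 (x) by 200 (y) by 100 mm high without lid; walls and floor 8 mm (inner floor at 8 mm). Origin: centre of its underside; own +x points from the hasp's side (facing the robot) to the lid's hinge side; z up. Inside under the closed lid: 92 mm; the stack of three cups is 82 mm tall. In it stand a cup and the honey jar, 45 mm either side of the middle along y.
- lid (a joint): lid angle, rad: 0 closed, 1.57 upright, grows as it opens (up, away to the chest's +x), stop at 1.85; starts 1.5 to 1.75. Stiff hinge: stays where left, takes up to 3 N at its edge to swing. The lid is a 160 by 200 by 10 mm board, as wide as the chest.
- lid_hinge (a point): point on the lid's hinge line at mid width: chest frame (80, 0, 100) mm. The lid turns about the chest's y axis through it; its underside lies level with the line.
- lid_edge (a point): middle of the lid's free edge, on its upper (outer) face: 160 mm from the hinge line, 10 mm above the lid's underside.
- staple (a point): foot of the steel wire staple that is the catch, on the lid's upper face at mid width, 22 mm in from the free edge. The staple is a loop 19 mm long (along x), 5 mm wide, standing 30 mm off the lid.
- hasp (a joint): hasp angle, rad: 0 fully home, lying level towards the chest's +x over the lid with the staple through its slot; 1.57 straight up; grows as it swings back to the chest's front (-x), stop at 2.6; starts 1.75 to 2.3. It stays where left by friction (about 1 N at its end moves it).
- hasp_pin (a point): middle of the hasp's hinge pin, fixed on the chest's front: chest frame (-93.5, 0, 127) mm; the pin lies along the chest's y.
- hasp_end (a point): centre of the steel hasp's solid end plate, 60 mm from the pin. Hasp: flat strap 5 mm thick, 26 mm wide (along the chest's y), 73 mm long from the pin; slot 10 by 22 mm, 36 mm from the pin; end plate 47 to 73 mm. Pinched from above across its width it pivots between the pads; it can also be pushed. Home, its mid-plane is 16.5 mm above the closed lid's top.
- cup_base: cup standing on the chest's floor; three identical dark blue stoneware cups, no handle, 120 g. Origin: centre of underside, z up. 46 mm tall, foot 38 mm wide, cone to 28 mm height; above 31 mm an upright collar 62 mm wide (grip there), mouth 56 mm. Inner floor 18 mm above the underside: a nested cup rests on it, so sits 18 mm higher, with about 1 mm play all round.
- cup_a: loose cup, the same shape and origin as cup_base; mass 80 to 170 g. Starts upright on the table, left or right of the chest.
- cup_b: loose cup, the same shape and origin as cup_base; mass 80 to 170 g. Starts upright on the table; cup_a and cup_b may be nested in either order.
- mug: bystander: dark blue stoneware mug, 72 mm across, 90 mm tall, its handle reaching 73 mm from the axis on its own +y side. Origin: centre of its underside. Stands on the table.
- jam_jar: bystander: dark red jam jar with a steel cap, 70 mm across, 92 mm tall. Origin: centre of its underside. Stands on the table.
- honey_jar: bystander: amber honey jar with a steel cap, 58 mm across, 74 mm tall. Origin: centre of its underside. Stands inside the chest beside cup_base.
Mind the look-alikes: they are no part of the job. Leave any purple or turquoise look-alike of the cup_a alone.

How it is judged:
By the outcome, as a careful person would: the job done as asked, in the order asked, and still so for the second after the job is handed in, with the robot touching nothing.
It also fails if it takes over 72 s, if anything falls off the work surface, if the arm or the gripper's body presses on something with over 40 N, if the wrist force passes 120 N, or if a joint passes its speed limit or range.

## Working session

There is one attempt and no reset: what is moved stays moved. The work goes in short steps, Python scripts to look and compute and a shell command to move; the robot and the scene stay as the last step left them, time stands still between calls to the robot, and variables do not carry over. Pictures are saved under pics/ and viewed, at most 11 in all, crops included, and the job is handed in when it is done.

```bash
mkdir -p pics
cat > h.py <<'E'
from plant import *
import numpy as np, cv2
def ray(p,uv):
    K=np.array(p["intrinsics"]);d=np.array(p["distortion"],float);T=np.array(p["pose"])
    q=cv2.undistortPoints(np.array([[uv]],float),K,d)[0,0]
    return T[:3,3],(lambda v:v/np.linalg.norm(v))(T[:3,:3]@np.array([q[0],q[1],1]))
def atz(p,uv,z):
    o,d=ray(p,uv);return o+d*(z-o[2])/d[2]
def tri(rs):
    A=sum(np.eye(3)-np.outer(d,d) for o,d in rs);b=sum((np.eye(3)-np.outer(d,d))@o for o,d in rs)
    x=np.linalg.solve(A,b);return x,max(np.linalg.norm(np.cross(x-o,d)) for o,d in rs)
def proj(p,X):
    T=np.linalg.inv(np.array(p["pose"]));r=cv2.Rodrigues(T[:3,:3])[0]
    return cv2.projectPoints(np.array(X,float).reshape(-1,1,3),r,T[:3,3],np.array(p["intrinsics"]),np.array(p["distortion"],float))[0][:,0]
def save(p,n): cv2.imwrite("pics/"+n,p["color"][:,:,::-1])
E
python3 - <<'E'
from h import *
np.set_printoptions(precision=1,suppress=True)
o=get_obs();print(o["time"],o["tool_pos"],o["tcp_rot"],o["grip_width"])
P={n:capture(n) for n in("side","top")}
im=[]
for n,p in P.items():
    save(p,n+"0.png");print(n,np.array(p["pose"]))
    for t in ("chest","lid","lid_edge","lid_hinge","staple","hasp","hasp_pin","hasp_end","cup_a","mug","jam_jar","honey_jar"):
        r=tip_of(p,t) if t not in("lid","hasp") else look_for(p,t)
        print(t,[(np.round(x.get("centre",x.get("rect")),0),round(x["conf"],2)) for x in r[:6]])
E
```

```text
0.0 [ 195.6 -487.1  404. ] [-3.1 -0.   0.4] 91.95660932847598
side [[ -0.9  -0.3   0.3 125.6]
 [ -0.4   0.5  -0.7 929.9]
 [  0.   -0.8  -0.6 870. ]
 [  0.    0.    0.    1. ]]
chest [(array([296., 233.]), 0.87), (array([307., 224.]), 0.75), (array([298., 313.]), 0.74)]
lid [(array([265., 175.,  47.,  82.]), 0.58)]
lid_edge [(array([264., 145.]), 0.97)]
lid_hinge []
staple [(array([260., 156.]), 0.81)]
hasp []
hasp_pin [(array([327., 206.]), 0.88)]
hasp_end [(array([300., 312.]), 0.62), (array([332., 192.]), 0.51)]
cup_a [(array([372., 194.]), 0.73), (array([329., 176.]), 0.73), (array([296., 309.]), 0.72), (array([382., 175.]), 0.65), (array([354., 210.]), 0.54), (array([408., 194.]), 0.52)]
mug [(array([234., 298.]), 0.74)]
jam_jar []
honey_jar [(array([305., 224.]), 0.63)]
top [[   0.    -1.     0.1  408.9]
 [  -1.    -0.     0.   -33.8]
 [  -0.    -0.1   -1.  1175.3]
 [   0.     0.     0.     1. ]]
chest [(array([307., 179.]), 0.82)]
lid [(array([308., 129.,  91.,  32.]), 0.79)]
lid_edge [(array([307., 120.]), 0.69), (array([300., 213.]), 0.34)]
lid_hinge [(array([310., 144.]), 0.77), (array([289., 176.]), 0.56), (array([305., 125.]), 0.36)]
staple [(array([308., 123.]), 0.59)]
hasp [(array([304., 211.,  16.,  10.]), 0.64)]
hasp_pin [(array([304., 211.]), 0.96)]
hasp_end [(array([303., 210.]), 0.49), (array([309., 178.]), 0.31), (array([311., 144.]), 0.29), (array([308., 127.]), 0.26)]
cup_a [(array([411., 225.]), 0.91), (array([424., 171.]), 0.91), (array([371., 220.]), 0.81), (array([427., 263.]), 0.61), (array([450., 226.]), 0.59)]
mug [(array([210., 167.]), 0.83)]
jam_jar [(array([224., 221.]), 0.86)]
honey_jar [(array([322., 182.]), 0.74)]
```

```bash
python3 -c "
import cv2
for n in('side0','top0'):
    a=cv2.imread('pics/%s.png'%n);a=a[110:330,180:470] if n=='top0' or 1 else a
    if n=='top0': a=cv2.imread('pics/top0.png')[90:300,180:470]
    cv2.imwrite('pics/%sc.png'%n,cv2.resize(a,None,fx=2.7,fy=2.7,interpolation=2))
"
```

```text
(no output)
```

View pics/side0c.png

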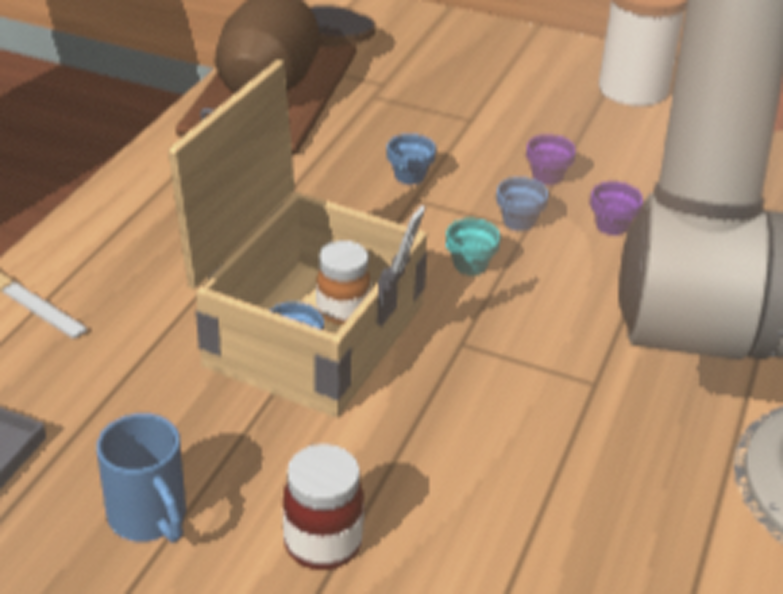

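View pics/top0c.png

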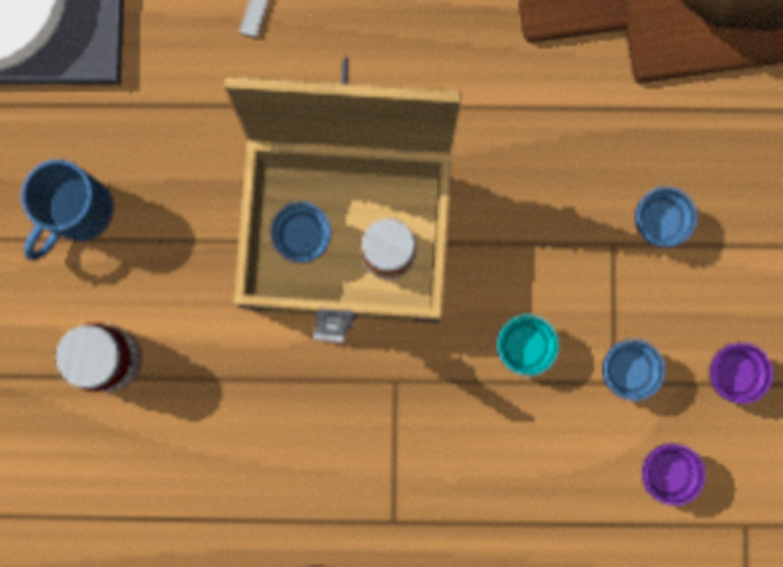

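The side view shows the open chest, with the cup and honey jar inside and the hasp leaning back. The mug and jam jar are nearer the camera. The top view shows blue cups at about (427,170) and (415,227), the purple ones at (454,228) and (429,265), the turquoise one at (375,218), and cup_base at about (291,176).

```bash
cat >> h.py <<'E'
def circ(p,uv,z,R=31,tgt="cup_a"):
    """centre at height z of the circular rim of the traced thing nearest to uv"""
    m=min(trace(p,tgt),key=lambda r:np.hypot(r["rect"][0]-uv[0],r["rect"][1]-uv[1]))["pixels"].astype(np.uint8)
    c=max(cv2.findContours(m,0,1)[0],key=cv2.contourArea)[:,0]
    W=np.array([atz(p,q,z)[:2] for q in c],np.float32);(x,y),r=cv2.minEnclosingCircle(W)
    col=p["color"][m>0].mean(0);return x,y,r,col
def go(x,y,z,yaw=None):
    o=get_obs();t=np.array(o["tool_pos"]);w=o["tcp_rot"][2]
    d=np.array([x,y,z+159])-t;c,s=np.cos(w),np.sin(w)
    sp=0 if yaw is None else ((w-yaw+np.pi/2)%np.pi-np.pi/2)
    print("shift x %.4f y %.4f z %.4f spin %.3f (deg %.1f) | yaw %.3f j6 %.2f grip %.1f F %s t %.1f"%((d[0]*c+d[1]*s)/1e3,(d[0]*s-d[1]*c)/1e3,-d[2]/1e3,sp,np.degrees(sp),w,o["joint_positions"][5],o["grip_width"],np.round(o["contact_force"],1),o["time"]))
E
python3 - <<'E'
from h import *
np.set_printoptions(precision=1,suppress=True)
S=capture("side");T=capture("top")
pairs=dict(cupfar=((329,176),(424,171)),cupnear=((372,194),(411,225)),pin=((327,206),(304,211)),edge=((264,145),(307,120)),staple=((260,156),(308,123)),honey=((305,224),(322,182)))
for k,(a,b) in pairs.items(): print(k,*tri([ray(S,a),ray(T,b)]))
for k,uv,z in(("far",(427,170),46),("near",(415,227),46),("base",(291,176),54),("turq",(375,218),46),("p1",(454,228),46),("p2",(429,265),46)): print(k,*circ(T,uv,z))
print("honey",*circ(T,(323,181),82,29,"honey_jar"))
def tp(u,v): return (180+u/2.7,90+v/2.7)
C=np.array([atz(T,tp(*q),100)[:2] for q in((235,303),(440,317),(452,152),(248,143))])
print(C,C.mean(0)); r=cv2.minAreaRect(C.astype(np.float32));print(r)
m=max(trace(T,"chest"),key=lambda r:r["conf"])["pixels"].astype(np.uint8)
c=max(cv2.findContours(m,0,1)[0],key=cv2.contourArea)[:,0]
print(cv2.minAreaRect(np.array([atz(T,q,100)[:2] for q in c],np.float32)))
E
```

```text
cupfar [ 592.  -313.1  -11.9] 2.8505320728024213
cupnear [ 429.3 -275.8  -13. ] 3.2480405312336607
pin [465.2  26.  132.8] 2.8867221090059196
edge [660.5  13.4 263.2] 1.1603327638552714
staple [668.3  14.7 226.5] 3.8083651109999908
honey [551.8 -18.2   7.4] 0.30471611888307826
far 583.350830078125 -305.9544372558594 32.840660095214844 [ 65.6  96.1 127.7]
near 429.44403076171875 -271.8349914550781 32.34159851074219 [ 70.5 101.1 133. ]
base 452.36492919921875 -164.4376220703125 30.46453094482422 [ 11.5 136.6 134.9]
turq 452.6746520996094 -165.36985778808594 30.681875228881836 [ 11.5 136.6 134.9]
p1 425.29248046875 -379.578369140625 32.72498321533203 [103.   48.2 133.3]
p2 322.6683349609375 -311.5063781738281 31.123125076293945 [103.7  48.5 136. ]
honey 543.9736328125 -20.48142433166504 28.617759704589844 [173.8 172.5 171.7]
[[486.3 124.1]
 [474.5 -74.6]
 [636.4 -85.5]
 [644.  114.8]] [560.3  19.7]
((561.3148193359375, 19.31647491455078), (200.48532104492188, 162.24720764160156), 86.61190795898438)
((590.1895141601562, 17.315673828125), (266.2331237792969, 228.47166442871094), 4.209187984466553)
```

```bash
cat >> h.py <<'E'
from scipy.optimize import minimize
a_=np.linspace(0,2*np.pi,60);cs=np.c_[np.cos(a_),np.sin(a_)]
CUP=np.vstack([np.c_[cs*r,np.full(60,z)] for r,z in((31,46),(31,31),(27,28),(19,0))])
def bluemask(p):
    c=p["color"].astype(int);return ((c[...,2]-c[...,0]>25)&(c[...,2]-c[...,1]>12)&(c[...,1]-c[...,0]>5)).astype(np.uint8)
def blob(m,uv,r=25):
    n,l,st,ce=cv2.connectedComponentsWithStats(m);i=1+np.argmin(np.hypot(*(ce[1:]-uv).T)+(st[1:,4]<40)*1e3)
    return (l==i).astype(np.uint8),ce[i],st[i,4]
def sil(p,X,S=8):
    h=cv2.convexHull((proj(p,CUP+X)).astype(np.float32));m=np.zeros((400*1,640),np.uint8)
    big=np.zeros((400,640),np.float32)
    return h[:,0]
def fitcup(views,X0,freez=True):
    """outline of cup hull against blob: match centroid and extents (sub-pixel) in each view"""
    def feat(h):
        M=cv2.moments(h.reshape(-1,1,2).astype(np.float32));return np.array([M["m10"]/M["m00"],M["m01"]/M["m00"]])
    obs=[feat(cv2.convexHull(np.argwhere(m)[:,::-1].astype(np.float32))) for p,m in views]
    def f(v):
        X=np.array([*v[:2],v[2] if freez else X0[2]])
        return sum(((feat(sil(p,X))-o)**2).sum() for (p,m),o in zip(views,obs))
    r=minimize(f,X0 if freez else X0[:2],method="Nelder-Mead");return r.x,r.fun
E
python3 - <<'E'
from h import *
np.set_printoptions(precision=1,suppress=True)
S=capture("side");T=capture("top");bs,bt=bluemask(S),bluemask(T)
for k,us,ut,X0 in(("far",(332,169),(427,170),(583,-306,0)),("near",(373,185),(415,227),(429,-272,0))):
    ms,cs1,a1=blob(bs,us);mt,ct,a2=blob(bt,ut);print(k,cs1,a1,ct,a2,*fitcup([(S,ms),(T,mt)],np.array(X0,float)), "top only",*fitcup([(T,mt)],np.array(X0,float),False))
mt,ct,a=blob(bt,(291.5,176));print("base",ct,a)
c=max(cv2.findContours(mt,0,1)[0],key=cv2.contourArea)[:,0]
print(cv2.minEnclosingCircle(np.array([atz(T,q,54)[:2] for q in c],np.float32)),fitcup([(T,mt)],np.array((560,60,8.)),False))
ms,c1,a=blob(bs,(290,228));print("side blob",c1,a)
print(proj(S,[(560,64,54)]))
E
```

```text
far [331.3 166.5] 160 [426.4 170.1] 376 [ 585.  -308.3    0. ] 0.1659408041913878 top only [ 584.3 -308.5] 6.402327706332453e-11
near [373.7 182.4] 78 [414.3 226.7] 391 [ 426.8 -275.     0. ] 2.106509647340569 top only [ 427.1 -273.2] 1.0531830798594124e-10
base [291.2 175.6] 363
((563.7236328125, 65.8589859008789), 30.090600967407227) (array([564.3,  66.7]), np.float64(4.2774401114858725e-11))
side blob [291.8 226. ] 84
[[289.9 227.3]]
```

The base cup is about 46 mm from the middle of the chest, so the outer finger would have too little room beside the wall. I'll first slide the base cup about 8 mm inwards, gripping it from inside its mouth.

```bash
python3 -c "
from h import *
go(564,66.3,240,-0.059)"
```

```text
shift x 0.5481 y -0.3764 z 0.0057 spin 0.441 (deg 25.3) | yaw 0.382 j6 -0.15 grip 91.4 F [ 0.6 -0.2 -0.8] t 1.9
```

```bash
python3 -m inch '[[0.548,-0.376,0.006,0.441,0.05],[0.548,-0.376,0.006,0.441,0.05],[0.548,-0.376,0.006,0.441,0.05],[0.548,-0.376,0.006,0.441,0.05],[0.548,-0.376,0.006,0.441,0.05],[0.548,-0.376,0.006,0.441,0.05],[0.548,-0.376,0.006,0.441,0.05],[0.548,-0.376,0.006,0.441,0.05]]'; python3 -c "
from h import *
go(564,66.3,240,-0.059)"
```

```text
time: 2.57
tool_pos: [377.8, -213.1, 402.1]
tcp_rot: [3.141, -0.001, -0.06]
contact_force: [1.1, -0.6, -1.2]
grip_width: 43.1
finger_force: 0.0
shift x 0.1692 y -0.2900 z 0.0031 spin -0.001 (deg -0.0) | yaw -0.060 j6 0.94 grip 43.1 F [ 1.1 -0.6 -1.2] t 2.6
```

```bash
python3 -m inch '[[0.169,-0.290,0.003,0,0],[0.169,-0.290,0.003,0,0],[0.169,-0.290,0.003,0,0],[0.169,-0.290,0.003,0,0],[0.169,-0.290,0.003,0,0],[0.169,-0.290,0.003,0,0],[0.169,-0.290,0.003,0,0],[0.169,-0.290,0.003,0,0]]'; python3 -m inch '[[0,0,0,0,0],[0,0,0,0,0],[0,0,0,0,0]]'
python3 - <<'E'
from h import *
p=capture("side");q=capture("top")
cv2.imwrite("pics/a1.png",np.hstack([cv2.resize(x["color"][r:r+200,c:c+200,::-1],(400,400),interpolation=2) for x,r,c in((p,60,200),(q,80,200))]))
go(564,66.3,62,-0.059)
E
```

```text
time: 3.23
tool_pos: [562.5, 64.7, 398.8]
tcp_rot: [3.141, -0.0, -0.059]
contact_force: [0.3, -1.9, 0.1]
grip_width: 0.4
finger_force: 0.0
time: 3.48
tool_pos: [561.5, 62.5, 398.4]
tcp_rot: [3.141, 0.001, -0.059]
contact_force: [-0.6, 0.3, 0.3]
grip_width: 0.5
finger_force: 0.0
shift x 0.0024 y -0.0049 z 0.1779 spin -0.002 (deg -0.1) | yaw -0.061 j6 1.61 grip 0.6 F [ 0.8 -0.7 -0.4] t 3.6
```

View pics/a1.png

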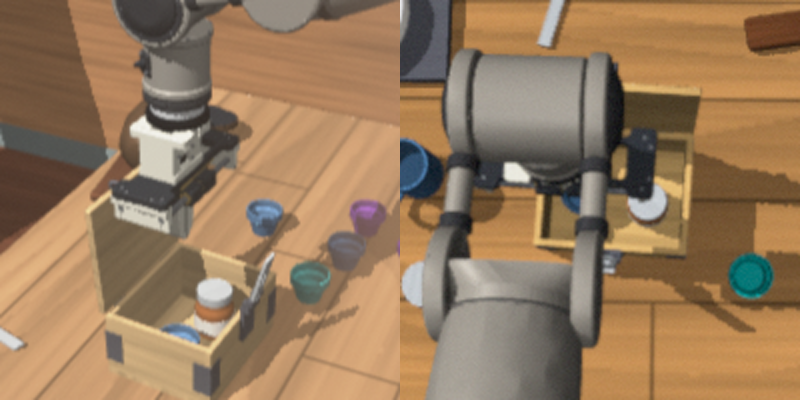

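The picture shows the closed gripper above the base cup, its long body lying along the chest's y. The lid and hasp are clear of it.

```bash
python3 -m inch '[[0.0024,-0.0049,0.12,0,0],[0.0024,-0.0049,0.12,0,0],[0.0024,-0.0049,0.12,0,0],[0.0024,-0.0049,0.12,0,0],[0.0024,-0.0049,0.12,0,0],[0.0024,-0.0049,0.12,0,0],[0.0024,-0.0049,0.12,0,0]]'; python3 -c "
from h import *
go(564,66.3,62,-0.059)
print(get_obs()['tool_pos'])"
```

```text
time: 4.17
tool_pos: [565.3, 66.8, 281.9]
tcp_rot: [-3.141, -0.005, -0.06]
contact_force: [0.2, 0.3, 0.7]
grip_width: 0.5
finger_force: 0.0
shift x -0.0013 y 0.0005 z 0.0609 spin -0.001 (deg -0.1) | yaw -0.060 j6 1.61 grip 0.5 F [0.2 0.3 0.7] t 4.2
[565.28333258  66.77002584 281.85312007]
```

```bash
python3 -m inch '[[-0.001,0,0.03,0,0],[-0.001,0,0.045,0,0],[-0.001,0,0.06,0,0],[-0.001,0,0.06,0,0],[-0.001,0,0.06,0,0],[-0.001,0,0.06,0,0]]'; python3 -m inch '[[0,0,0,0,0.1],[0,0,0,0,0.17],[0,0,0,0,0.22],[0,0,0,0,0.22],[0,0,0,0,0.22],[0,0,0,0,0.22]]'; python3 -c "
from h import *
go(564,66.3,62,-0.059)
print(get_obs()['moment'],get_obs()['finger_force'])"
```

```text
time: 4.67
tool_pos: [564.2, 67.3, 220.9]
tcp_rot: [-3.142, -0.004, -0.059]
contact_force: [0.2, 0.1, 0.2]
grip_width: 0.7
finger_force: 0.0
time: 5.17
tool_pos: [563.6, 67.3, 219.1]
tcp_rot: [3.141, -0.001, -0.059]
contact_force: [-0.7, -1.1, 2.4]
grip_width: 20.2
finger_force: 3.3
shift x 0.0005 y 0.0010 z -0.0019 spin -0.000 (deg -0.0) | yaw -0.059 j6 1.61 grip 20.2 F [-0.7 -1.1  2.4] t 5.2
[-0.05371395  0.02014827 -0.03078511] 3.2898763866978697
```

```bash
python3 -m inch '[[0,0,0,0,0.28],[0,0,0,0,0.28],[0,0,0,0,0.28]]'; python3 -m inch '[[0,0,0,0,0.36],[0,0,0,0,0.36],[0,0,0,0,0.36]]'
```

```text
time: 5.42
tool_pos: [563.7, 67.3, 220.0]
tcp_rot: [3.141, -0.002, -0.059]
contact_force: [-2.2, -1.4, 9.8]
grip_width: 24.8
finger_force: 25.5
time: 5.67
tool_pos: [563.7, 67.3, 220.1]
tcp_rot: [3.141, -0.002, -0.059]
contact_force: [-2.9, -1.4, 10.2]
grip_width: 25.1
finger_force: 25.5
```

The inside grip holds at 25 N. The opening shows the fingers are only about 14 mm thick at the tips. Now I'll slide the cup inwards.

```bash
python3 -m inch '[[0,0.002,0,0,0.3],[0,0.004,0,0,0.3],[0,0.006,0,0,0.3],[0,0.007,0,0,0.3],[0,0.007,0,0,0.3]]';  python3 -m inch '[[0,0,0,0,0.15],[0,0,0,0,0.15],[0,0,0,0,0.15],[0,0,-0.03,0,0.15],[0,0,-0.07,0,0.15],[0,0,-0.11,0,0.15],[0,0,-0.15,0,0.3],[0,0,-0.16,0,0.5]]'; python3 -c "
from h import *
go(427,-273.5,160,0.5)"
```

```text
time: 6.08
tool_pos: [563.9, 61.8, 221.4]
tcp_rot: [-3.138, -0.005, -0.06]
contact_force: [-1.0, 7.0, 16.9]
grip_width: 26.5
finger_force: 27.9
time: 6.75
tool_pos: [563.7, 60.3, 385.1]
tcp_rot: [-3.141, -0.01, -0.059]
contact_force: [0.6, -0.3, 1.1]
grip_width: 23.1
finger_force: 0.0
shift x -0.1167 y 0.3414 z 0.0661 spin -0.559 (deg -32.0) | yaw -0.059 j6 1.60 grip 23.1 F [ 0.6 -0.3  1.1] t 6.8
```

```bash
python3 -m inch '[[-0.117,0.341,0,-1.0,0.87],[-0.117,0.341,0,-1.0,0.87],[-0.117,0.341,0,-1.0,0.87],[-0.117,0.341,0,-1.0,0.87],[-0.117,0.341,0.066,-1.0,0.87],[-0.117,0.341,0.066,-1.0,0.87],[-0.117,0.341,0.066,-1.0,0.87],[-0.117,0.341,0.066,-1.0,0.87]]'; python3 -m inch '[[0,0,0,0,0.87],[0,0,0,0,0.87],[0,0,0,0,0.87]]'
python3 - <<'E'
from h import *
go(427,-273.5,100,0.95)
T=capture("top");bt=bluemask(T)
mt,ct,a=blob(bt,(288,176));print("base",ct,a,fitcup([(T,mt)],np.array((560,60,8.)),False))
print([(r["centre"],r["conf"]) for r in tip_of(T,"hasp_pin")+tip_of(T,"honey_jar")])
E
```

```text
time: 7.42
tool_pos: [450.6, -213.2, 332.7]
tcp_rot: [-3.141, 0.0, 0.849]
contact_force: [0.8, -1.0, 0.5]
grip_width: 75.5
finger_force: 0.0
time: 7.67
tool_pos: [451.8, -211.8, 333.4]
tcp_rot: [-3.141, -0.0, 0.841]
contact_force: [0.2, -0.4, -0.3]
grip_width: 80.0
finger_force: 0.0
shift x -0.0625 y 0.0227 z 0.0744 spin -0.109 (deg -6.3) | yaw 0.841 j6 0.14 grip 80.0 F [ 0.2 -0.4 -0.3] t 7.7
base [292.04878049 175.3495935 ] 369 (array([564.98942867,  64.23088654]), np.float64(1.7497943380850962e-11))
[([305.5, 210.0], 0.62), ([320.4, 180.8], 0.86)]
```

```bash
python3 -m inch '[[-0.0625,0.0227,0,-0.1,0.87],[-0.0625,0.0227,0.03,-0.1,0.87],[-0.0625,0.0227,0.074,-0.1,0.87],[-0.0625,0.0227,0.074,-0.1,0.87],[-0.0625,0.0227,0.074,-0.1,0.87],[-0.0625,0.0227,0.074,-0.1,0.87]]'; python3 -c "
from h import *
go(427,-273.5,53,0.95)"
```

```text
time: 8.32
tool_pos: [428.1, -273.0, 261.1]
tcp_rot: [3.141, -0.0, 0.944]
contact_force: [-0.5, 0.0, 0.6]
grip_width: 79.6
finger_force: 0.0
shift x -0.0011 y -0.0006 z 0.0491 spin -0.006 (deg -0.3) | yaw 0.944 j6 -0.09 grip 79.6 F [-0.5  0.   0.6] t 8.3
```

```bash
python3 -m inch '[[-0.001,0,0.03,0,0.87],[-0.001,0,0.049,0,0.87],[-0.001,0,0.049,0,0.87],[-0.001,0,0.049,0,0.87],[-0.001,0,0.049,0,0.55],[-0.001,0,0.049,0,0.55],[-0.001,0,0.049,0,0.55],[-0.001,0,0.049,0,0.55]]'; python3 -m inch '[[0,0,0,0,0.55],[0,0,0,0,0.55],[0,0,0,0,0.55]]';python3 -m inch '[[0,0,-0.02,0,0.55],[0,0,-0.06,0,0.55],[0,0,-0.1,0,0.55],[0,0,-0.14,0,0.55],[0,0,-0.18,0,0.55],[0,0,-0.2,0,0.55],[0,0,-0.2,0,0.55]]'
python3 - <<'E'
from h import *
yaw=-0.059+0.52   # theta=-30
go(565,64.2,250,yaw)
c,s=np.cos(yaw),np.sin(yaw);print("u",s,-c)
E
```

```text
time: 8.98
tool_pos: [427.0, -274.6, 212.2]
tcp_rot: [3.139, 0.0, 0.943]
contact_force: [0.3, 0.6, 6.6]
grip_width: 61.9
finger_force: 30.0
time: 9.23
tool_pos: [427.0, -274.6, 212.3]
tcp_rot: [3.139, 0.0, 0.943]
contact_force: [0.3, 1.7, 7.2]
grip_width: 61.6
finger_force: 30.0
time: 9.82
tool_pos: [427.0, -274.7, 416.6]
tcp_rot: [3.131, 0.001, 0.943]
contact_force: [1.0, -1.3, -0.9]
grip_width: 61.5
finger_force: 30.0
shift x 0.3554 y -0.0872 z 0.0076 spin 0.482 (deg 27.6) | yaw 0.943 j6 -0.10 grip 61.5 F [ 1.  -1.3 -0.9] t 9.8
u 0.44484393733966826 -0.8956081014663396
```

```bash
python3 -m inch '[[0.355,-0.087,0.007,0.482,0.55],[0.355,-0.087,0.007,0.482,0.55],[0.355,-0.087,0.007,0.482,0.55],[0.355,-0.087,0.007,0.482,0.55],[0.355,-0.087,0.007,0.482,0.55],[0.355,-0.087,0.007,0.482,0.55],[0.355,-0.087,0.007,0.482,0.55],[0.355,-0.087,0.007,0.482,0.55]]';  python3 -m inch '[[0.05,-0.012,0,0,0.55],[0,0,0,0,0.55],[0,0,0,0,0.55]]'
python3 - <<'E'
from h import *
go(565,64.2,195,-0.059+.52)
E
```

```text
time: 10.48
tool_pos: [545.4, 18.2, 403.8]
tcp_rot: [-3.141, 0.001, 0.461]
contact_force: [0.7, -1.0, -1.3]
grip_width: 61.8
finger_force: 30.0
time: 10.73
tool_pos: [544.1, 17.1, 398.2]
tcp_rot: [-3.135, 0.014, 0.466]
contact_force: [-0.6, 0.3, -2.2]
grip_width: 61.8
finger_force: 30.0
shift x 0.0398 y -0.0327 z 0.0442 spin 0.005 (deg 0.3) | yaw 0.466 j6 1.00 grip 61.8 F [-0.6  0.3 -2.2] t 10.7
```

```bash
python3 -m inch '[[0.03,-0.025,0.0,0.005,0.55],[0.04,-0.033,0.02,0.005,0.55],[0.04,-0.033,0.044,0.005,0.55],[0.04,-0.033,0.044,0.005,0.55],[0.04,-0.033,0.044,0.005,0.55],[0.04,-0.033,0.044,0.005,0.55]]';  python3 - <<'E'
from h import *
go(565,64.2,195,-0.059+.52);go(601,64.2,195,-0.059+.52)
E
```

```text
time: 11.23
tool_pos: [566.4, 63.1, 361.5]
tcp_rot: [3.141, -0.0, 0.456]
contact_force: [0.8, -0.0, -0.7]
grip_width: 61.6
finger_force: 30.0
shift x -0.0008 y -0.0017 z 0.0075 spin -0.005 (deg -0.3) | yaw 0.456 j6 1.09 grip 61.6 F [ 0.8 -0.  -0.7] t 11.2
shift x 0.0315 y 0.0142 z 0.0075 spin -0.005 (deg -0.3) | yaw 0.456 j6 1.09 grip 61.6 F [ 0.8 -0.  -0.7] t 11.2
```

```bash
python3 -m inch '[[0.0,0,0.009,0,0.55],[0.008,0.004,0.009,0,0.55],[0.016,0.008,0.009,0,0.55],[0.024,0.011,0.009,0,0.55],[0.032,0.014,0.009,0,0.55],[0.032,0.014,0.009,0,0.55]]'
python3 - <<'E'
from h import *
go(565,64.2,140,-0.059+.52)
T=capture("top");S=capture("side")
cv2.imwrite("pics/a2.png",np.hstack([cv2.resize(x["color"][r:r+200,c:c+200,::-1],(400,400),interpolation=2) for x,r,c in((S,80,200),(T,80,200))]))
print([(r["centre"],r["conf"]) for p in(S,T) for r in tip_of(p,"lid_edge")])
E
```

```text
time: 11.73
tool_pos: [602.1, 64.5, 352.1]
tcp_rot: [3.141, -0.001, 0.455]
contact_force: [-0.5, -0.9, -0.6]
grip_width: 62.0
finger_force: 30.0
shift x -0.0335 y -0.0160 z 0.0531 spin -0.006 (deg -0.3) | yaw 0.455 j6 1.10 grip 62.0 F [-0.5 -0.9 -0.6] t 11.7
[([251.8, 148.6], 0.6), ([295.3, 233.3], 0.17), ([307.6, 109.3], 0.63)]
```

View pics/a2.png

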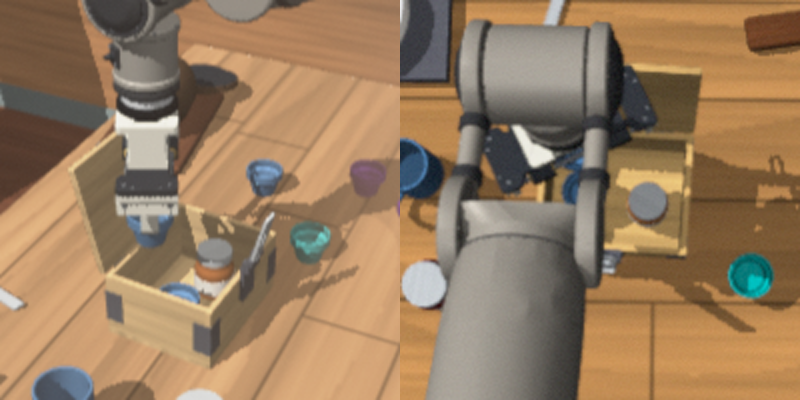

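The side view shows the cup held upright over the chest. The lid has been pushed further back, with its edge now at about (252,149), and the base cup shows at about (291,227) in the full frame.

```bash
python3 -m inch '[[-0.02,-0.008,0,0,0.55],[-0.033,-0.016,0,0,0.55],[-0.033,-0.016,0.0,0,0.55],[-0.033,-0.016,0.03,0,0.55],[-0.033,-0.016,0.053,0,0.55],[-0.033,-0.016,0.053,0,0.55],[-0.033,-0.016,0.053,0,0.55]]'; python3 -m inch '[[0,0,0.02,0,0.55],[0,0,0.02,0,0.55],[0,0,0.02,0,0.55]]'
python3 - <<'E'
from h import *
go(565,64.2,79,-0.059+.52)
o=get_obs();print(o["tool_pos"],o["tcp_rot"],o["contact_force"])
T=capture("top");S=capture("side")
bs,bt=bluemask(S),bluemask(T)
X=np.array(o["tool_pos"])-[0,0,159+53]
print("pred held rim side",proj(S,[X+[0,0,23]]),"top",proj(T,[X+[0,0,46]]))
for m,uv in((bs,proj(S,[X+[0,0,23]])[0]),(bt,(289,176))): print(blob(m,uv)[1:])
m=blob(bs,proj(S,[X+[0,0,23]])[0])[0]
cv2.imwrite("pics/a3.png",np.hstack([cv2.resize(x["color"][r:r+100,c:c+100,::-1],(400,400),interpolation=2) for x,r,c in((S,160,240),(T,130,245))]))
E
```

```text
time: 12.52
tool_pos: [564.7, 64.8, 298.4]
tcp_rot: [-3.141, 0.002, 0.456]
contact_force: [0.7, -0.2, -1.2]
grip_width: 61.4
finger_force: 30.0
time: 12.77
tool_pos: [565.0, 64.9, 279.7]
tcp_rot: [3.141, -0.0, 0.456]
contact_force: [-0.9, -0.5, -0.8]
grip_width: 61.4
finger_force: 30.0
shift x -0.0003 y 0.0006 z 0.0417 spin -0.005 (deg -0.3) | yaw 0.456 j6 1.09 grip 61.4 F [-0.9 -0.5 -0.8] t 12.8
[564.97635598  64.86767434 279.68286721] [ 3.14138385e+00 -2.37850768e-04  4.56188340e-01] [-0.94171308 -0.47488949 -0.78451179]
pred held rim side [[288.03834716 216.67132032]] top [[289.64738238 171.83700459]]
(array([281.88461538, 220.38461538]), np.int32(52))
(array([290.39534884, 182.8372093 ]), np.int32(43))
```

View pics/a3.png

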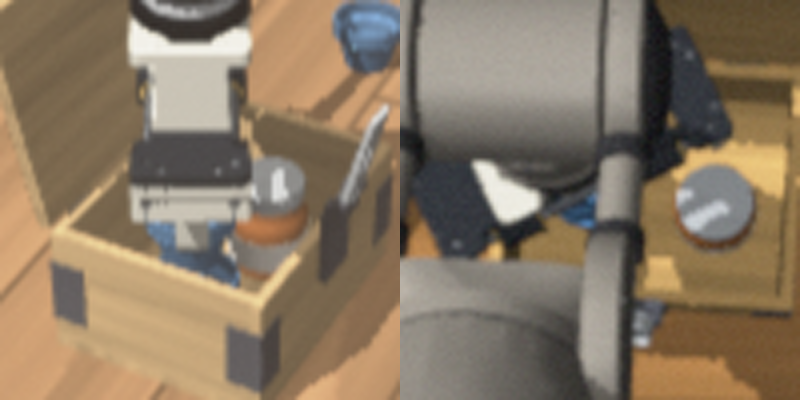

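The held cup sits right above the base cup in the side view, at about (288,220), and it clears the wall. I'm lowering it.

```bash
python3 -m inch '[[0,0,0.01,0,0.55],[0,0,0.02,0,0.55],[0,0,0.025,0,0.55],[0,0,0.028,0,0.55],[0,0,0.028,0,0.55]]'; python3 -m inch '[[0,0,0.003,0,0.55],[0,0,0.006,0,0.55],[0,0,0.006,0,0.55]]'; python3 -m inch '[[0,0,0.003,0,0.55],[0,0,0.003,0,0.55]]'; python3 -m inch '[[0,0,0.002,0,0.55],[0,0,0.002,0,0.55]]'; python3 -c "
from h import *
go(565,64.2,79,-0.059+.52)"
```

```text
time: 13.28
tool_pos: [564.4, 64.9, 249.6]
tcp_rot: [-3.141, 0.002, 0.456]
contact_force: [0.6, 0.3, -1.1]
grip_width: 61.5
finger_force: 30.0
time: 13.53
tool_pos: [564.5, 64.9, 244.3]
tcp_rot: [-3.141, 0.001, 0.456]
contact_force: [0.9, 0.7, -1.3]
grip_width: 62.0
finger_force: 30.0
time: 13.7
tool_pos: [564.6, 64.9, 241.4]
tcp_rot: [-3.141, 0.0, 0.456]
contact_force: [-0.4, -0.6, -0.0]
grip_width: 61.6
finger_force: 30.0
time: 13.87
tool_pos: [564.6, 64.9, 239.5]
tcp_rot: [-3.142, 0.0, 0.456]
contact_force: [-0.1, 0.6, -0.7]
grip_width: 61.3
finger_force: 30.0
shift x 0.0001 y 0.0008 z 0.0015 spin -0.005 (deg -0.3) | yaw 0.456 j6 1.09 grip 61.3 F [-0.1  0.6 -0.7] t 13.9
```

```bash
python3 -m inch '[[0,0,0.001,0,0.55],[0,0,0.001,0,0.55]]'; python3 -m inch '[[0,0,0.001,0,0.55],[0,0,0.001,0,0.55]]'; python3 -m inch '[[0,0,0.001,0,0.55],[0,0,0.001,0,0.55]]'
```

```text
time: 14.03
tool_pos: [564.6, 64.9, 238.7]
tcp_rot: [3.142, 0.0, 0.456]
contact_force: [0.6, 0.1, -2.2]
grip_width: 61.6
finger_force: 30.0
time: 14.2
tool_pos: [564.7, 64.9, 238.3]
tcp_rot: [3.141, -0.001, 0.456]
contact_force: [-2.2, -0.1, 3.4]
grip_width: 61.5
finger_force: 30.0
time: 14.37
tool_pos: [564.8, 65.0, 238.3]
tcp_rot: [3.141, -0.001, 0.456]
contact_force: [-3.0, 0.1, 10.1]
grip_width: 61.8
finger_force: 30.1
```

Contact came at 238.3 mm, where a seated cup should be at 238. Releasing.

```bash
python3 -m inch '[[0,0,-0.001,0,0.69],[0,0,-0.002,0,0.72],[0,0,-0.002,0,0.72],[0,0,-0.002,0,0.72]]'; python3 -m inch '[[0,0,-0.01,0,0.72],[0,0,-0.03,0,0.72],[0,0,-0.06,0,0.72],[0,0,-0.1,0,0.72],[0,0,-0.14,0,0.72],[0,0,-0.17,0,0.8],[0,0,-0.17,0,0.87],[0,0,-0.17,0,0.87]]'; python3 -c "
from h import *
go(584.5,-308.5,200,-0.059+.52)"
```

```text
time: 14.7
tool_pos: [565.1, 64.0, 238.9]
tcp_rot: [3.14, -0.0, 0.456]
contact_force: [1.7, -6.1, 0.1]
grip_width: 66.1
finger_force: 2.7
time: 15.37
tool_pos: [564.6, 65.1, 411.1]
tcp_rot: [3.14, -0.004, 0.456]
contact_force: [1.4, 0.7, -0.1]
grip_width: 78.6
finger_force: 0.0
shift x -0.1468 y 0.3441 z 0.0521 spin -0.005 (deg -0.3) | yaw 0.456 j6 1.09 grip 78.6 F [ 1.4  0.7 -0.1] t 15.4
```

```bash
python3 -m inch '[[-0.147,0.344,0,0,0.87],[-0.147,0.344,0,0,0.87],[-0.147,0.344,0,0,0.87],[-0.147,0.344,0,0,0.87],[-0.147,0.344,0,0,0.87],[-0.147,0.344,0,0,0.87],[-0.147,0.344,0.0,0,0.87],[-0.147,0.344,0.0,0,0.87]]'; python3 -m inch '[[-0.03,0.06,0.03,0,0.87],[-0.03,0.06,0.05,0,0.87],[-0.03,0.06,0.05,0,0.87]]'
python3 - <<'E'
from h import *
go(584.5,-308.5,100,-0.059+.52)
T=capture("top");S=capture("side")
bs,bt=bluemask(S),bluemask(T)
ms,cs1,a1=blob(bs,(331.3,166.5));mt,ct,a2=blob(bt,(426.4,170.1));print("far",cs1,a1,ct,a2)
mt,ct,a=blob(bt,(291,174));print("stack",ct,a,fitcup([(T,mt)],np.array((560,60,26.)),False))
ms,c,a=blob(bs,(288,222));print(c,a,proj(S,[(565,64.5,72)]))
r=[tip_of(p,"lid_edge")[0] for p in (S,T)];print(tri([ray(S,r[0]["centre"]),ray(T,r[1]["centre"])]))
cv2.imwrite("pics/a4.png",np.hstack([cv2.resize(x["color"][r:r+100,c:c+100,::-1],(400,400),interpolation=2) for x,r,c in((S,160,240),(T,130,245))]))
E
```

```text
time: 16.03
tool_pos: [581.7, -269.8, 406.8]
tcp_rot: [-3.138, 0.002, 0.456]
contact_force: [1.0, 0.3, 0.0]
grip_width: 79.8
finger_force: 0.0
time: 16.28
tool_pos: [579.4, -339.8, 350.1]
tcp_rot: [-3.132, 0.007, 0.451]
contact_force: [-1.4, 0.6, -2.4]
grip_width: 79.9
finger_force: 0.0
shift x 0.0182 y -0.0260 z 0.0911 spin -0.010 (deg -0.6) | yaw 0.451 j6 0.48 grip 79.9 F [-1.4  0.6 -2.4] t 16.3
far [332.09933775 165.92715232] 151 [421.13422819 172.54362416] 149
stack [291.48469388 174.32142857] 392 (array([565.58035105,  64.29053265]), np.float64(9.627988803339274e-11))
[289.97701149 222.39655172] 174 [[288.16431625 221.91007478]]
(array([693.4070273 ,  12.31920299, 245.60591685]), np.float64(0.6390244548292456))
```

View pics/a4.png

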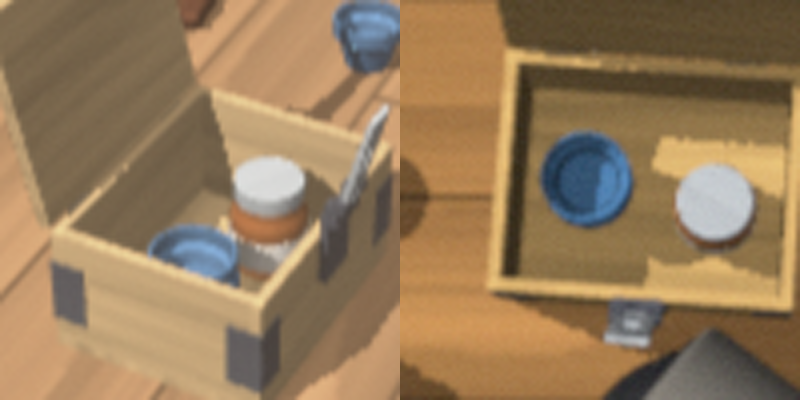

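The first cup is nested and level, at (290,222) in the side view and (291,174) in the top view. The honey jar is untouched. Next is the far cup.

```bash
python3 -m inch '[[0.018,-0.026,0.0,0,0.87],[0.018,-0.026,0.04,0,0.87],[0.018,-0.026,0.08,0,0.87],[0.018,-0.026,0.09,0,0.87],[0.018,-0.026,0.09,0,0.87],[0.018,-0.026,0.09,0,0.87]]'; python3 -c "
from h import *
go(584.5,-308.5,53,-0.059+.52)"
```

```text
time: 16.98
tool_pos: [587.0, -303.4, 270.6]
tcp_rot: [3.14, -0.001, 0.457]
contact_force: [0.8, -0.8, 0.1]
grip_width: 80.1
finger_force: 0.0
shift x -0.0045 y 0.0035 z 0.0586 spin -0.004 (deg -0.2) | yaw 0.457 j6 0.52 grip 80.1 F [ 0.8 -0.8  0.1] t 17.0
```

```bash
python3 -m inch '[[-0.004,0.0035,0.0,0,0.87],[-0.004,0.0035,0.03,0,0.87],[-0.004,0.0035,0.058,0,0.87],[-0.004,0.0035,0.058,0,0.87],[-0.004,0.0035,0.058,0,0.87]]'; python3 -m inch '[[0,0,0,0,0.55],[0,0,0,0,0.55],[0,0,0,0,0.55],[0,0,0,0,0.55],[0,0,0,0,0.55],[0,0,0,0,0.55]]';python3 -m inch '[[0,0,-0.02,0,0.55],[0,0,-0.06,0,0.55],[0,0,-0.1,0,0.55],[0,0,-0.14,0,0.55],[0,0,-0.18,0,0.55],[0,0,-0.2,0,0.55],[0,0,-0.2,0,0.55]]'
python3 - <<'E'
from h import *
go(565.3,63.2,250,-0.059+.52)
E
```

```text
time: 17.4
tool_pos: [584.3, -309.2, 211.7]
tcp_rot: [3.142, 0.0, 0.456]
contact_force: [0.3, 0.0, 1.6]
grip_width: 80.0
finger_force: 0.0
time: 17.9
tool_pos: [584.7, -308.9, 213.0]
tcp_rot: [3.139, -0.002, 0.456]
contact_force: [-1.3, 0.8, 6.8]
grip_width: 61.8
finger_force: 30.0
time: 18.48
tool_pos: [584.4, -308.7, 418.3]
tcp_rot: [3.131, -0.006, 0.456]
contact_force: [0.3, -0.4, -0.1]
grip_width: 62.0
finger_force: 30.0
shift x 0.1467 y -0.3423 z 0.0093 spin -0.005 (deg -0.3) | yaw 0.456 j6 0.51 grip 62.0 F [ 0.3 -0.4 -0.1] t 18.5
```

```bash
python3 -m inch '[[0.147,-0.342,0.005,0,0.55],[0.147,-0.342,0.005,0,0.55],[0.147,-0.342,0.005,0,0.55],[0.147,-0.342,0.005,0,0.55],[0.147,-0.342,0.005,0,0.55],[0.147,-0.342,0.005,0,0.55],[0.147,-0.342,0.005,0,0.55],[0.147,-0.342,0.005,0,0.55]]'; python3 -m inch '[[0,0,0,0,0.55],[0,0,0,0,0.55],[0,0,0,0,0.55]]'; python3 -c "
from h import *
go(565.3,63.2,140,-0.059+.52)"
```

```text
time: 19.15
tool_pos: [566.7, 26.1, 405.4]
tcp_rot: [-3.141, 0.001, 0.456]
contact_force: [1.4, -0.1, -1.9]
grip_width: 61.7
finger_force: 30.0
time: 19.4
tool_pos: [567.4, 24.1, 405.7]
tcp_rot: [3.141, 0.001, 0.457]
contact_force: [0.4, -0.7, -1.7]
grip_width: 61.7
finger_force: 30.0
shift x 0.0154 y -0.0360 z 0.1067 spin -0.004 (deg -0.2) | yaw 0.457 j6 1.02 grip 61.7 F [ 0.4 -0.7 -1.7] t 19.4
```

```bash
python3 -m inch '[[0.0154,-0.036,0.0,0,0.55],[0.0154,-0.036,0.02,0,0.55],[0.0154,-0.036,0.06,0,0.55],[0.0154,-0.036,0.09,0,0.55],[0.0154,-0.036,0.106,0,0.55],[0.0154,-0.036,0.106,0,0.55],[0.0154,-0.036,0.106,0,0.55]]'; python3 -m inch '[[0,0,0,0,0.55],[0,0,0,0,0.55]]'
python3 - <<'E'
from h import *
go(565.3,63.7,97,-0.059+.52)
E
```

```text
time: 19.98
tool_pos: [565.7, 61.8, 299.7]
tcp_rot: [-3.141, 0.002, 0.454]
contact_force: [0.2, -0.8, -0.5]
grip_width: 61.7
finger_force: 30.0
time: 20.15
tool_pos: [566.1, 62.6, 302.0]
tcp_rot: [3.14, -0.003, 0.455]
contact_force: [0.4, 0.5, -1.2]
grip_width: 61.7
finger_force: 30.0
shift x -0.0003 y -0.0014 z 0.0460 spin -0.006 (deg -0.3) | yaw 0.455 j6 1.09 grip 61.7 F [ 0.4  0.5 -1.2] t 20.1
```

```bash
python3 -m inch '[[-0.0005,-0.0018,0.005,0,0.55],[-0.0005,-0.0018,0.015,0,0.55],[-0.0005,-0.0018,0.025,0,0.55],[-0.0005,-0.0018,0.03,0,0.55],[-0.0005,-0.0018,0.03,0,0.55]]'; python3 -m inch '[[0,0,0.004,0,0.55],[0,0,0.008,0,0.55],[0,0,0.008,0,0.55]]'; python3 -m inch '[[0,0,0.003,0,0.55],[0,0,0.003,0,0.55]]';  python3 -c "
from h import *
go(565.,64.2,97.3,-0.059+.52)"
```

```text
time: 20.57
tool_pos: [563.7, 64.7, 268.3]
tcp_rot: [-3.14, 0.003, 0.456]
contact_force: [0.2, 0.7, -1.8]
grip_width: 61.8
finger_force: 30.0
time: 20.82
tool_pos: [564.1, 64.7, 261.5]
tcp_rot: [-3.141, 0.001, 0.456]
contact_force: [-1.0, 0.0, -2.3]
grip_width: 61.8
finger_force: 30.0
time: 20.98
tool_pos: [564.2, 64.7, 259.0]
tcp_rot: [3.142, 0.0, 0.456]
contact_force: [-0.3, 0.2, -1.5]
grip_width: 61.3
finger_force: 30.0
shift x 0.0005 y 0.0008 z 0.0027 spin -0.005 (deg -0.3) | yaw 0.456 j6 1.09 grip 61.3 F [-0.3  0.2 -1.5] t 21.0
```

```bash
python3 -m inch '[[0.0003,0,0.001,0,0.55],[0.0003,0,0.0015,0,0.55],[0.0003,0,0.0015,0,0.55]]'; python3 -m inch '[[0,0,0.001,0,0.55],[0,0,0.001,0,0.55]]'; python3 -m inch '[[0,0,0.001,0,0.55],[0,0,0.001,0,0.55]]'; python3 -m inch '[[0,0,0.0007,0,0.55],[0,0,0.0007,0,0.55]]'
```

```text
time: 21.23
tool_pos: [564.5, 64.8, 257.8]
tcp_rot: [3.141, -0.0, 0.456]
contact_force: [0.5, 0.1, -0.4]
grip_width: 61.7
finger_force: 30.0
time: 21.4
tool_pos: [564.6, 64.8, 257.1]
tcp_rot: [3.141, -0.001, 0.456]
contact_force: [0.2, 0.5, -0.1]
grip_width: 61.4
finger_force: 30.0
time: 21.57
tool_pos: [564.7, 64.9, 257.0]
tcp_rot: [3.141, -0.001, 0.456]
contact_force: [-1.6, 0.1, 7.5]
grip_width: 61.4
finger_force: 30.0
time: 21.73
tool_pos: [564.8, 64.9, 257.0]
tcp_rot: [3.141, -0.002, 0.456]
contact_force: [-2.4, 0.3, 11.3]
grip_width: 61.8
finger_force: 30.0
```

Contact came at 257.0 mm, where a seated cup should be. Releasing and rising.

```bash
python3 -m inch '[[0,0,-0.001,0,0.69],[0,0.0005,-0.002,0,0.705],[0,0.0005,-0.002,0,0.705],[0,0.0005,-0.002,0,0.705]]'; python3 -m inch '[[0,0,-0.01,0,0.705],[0,0,-0.03,0,0.705],[0,0,-0.06,0,0.705],[0,0,-0.1,0,0.705],[0,0,-0.14,0,0.705],[0,0,-0.18,0,0.705],[0,0,-0.205,0,0.5],[0,0,-0.205,0,0.3]]'
python3 - <<'E'
from h import *
cat='''
def C(xc,yc): return 560.5+.998*xc+.059*yc, 19.5-.059*xc+.998*yc
def gc(xc,yc,ztip): go(*C(xc,yc),ztip-19,-0.059)
'''
E
cat >> h.py <<'E'
def C(xc,yc): return 560.5+.998*xc+.059*yc, 19.5-.059*xc+.998*yc
def gc(xc,yc,ztip): go(*C(xc,yc),ztip+19,-0.059)
def wc():
    t=get_obs()["tool_pos"];dx,dy=t[0]-560.5,t[1]-19.5;print("chest tip",.998*dx-.059*dy,.059*dx+.998*dy,t[2]-178)
E
python3 -c "
from h import *
gc(152,-35,280)
T=capture('top');S=capture('side');bs,bt=bluemask(S),bluemask(T)
mt,ct,a=blob(bt,(291,174));print('stack',ct,a,fitcup([(T,mt)],np.array((560,60,44.)),False))
ms,c,a=blob(bs,(288,215));print(c,a,proj(S,[(565,64.5,90)]))
cv2.imwrite('pics/a5.png',cv2.resize(S['color'][130:250,220:340,::-1],(480,480),interpolation=2))"
```

```text
time: 22.07
tool_pos: [564.8, 64.3, 257.0]
tcp_rot: [3.141, 0.0, 0.456]
contact_force: [0.1, 0.3, 0.3]
grip_width: 64.7
finger_force: 0.0
time: 22.73
tool_pos: [564.8, 64.4, 469.5]
tcp_rot: [3.136, -0.011, 0.456]
contact_force: [1.0, 0.3, 0.4]
grip_width: 55.8
finger_force: 0.0
shift x 0.0914 y 0.1438 z 0.0115 spin 0.515 (deg 29.5) | yaw 0.456 j6 1.09 grip 55.8 F [1.  0.3 0.4] t 22.7
stack [281.94444444 173.59259259] 54 (array([564.6550943,  87.8730644]), np.float64(1.9881069803307687e-10))
[288.75091575 219.41758242] 273 [[288.09358322 216.78843123]]
```

View pics/a5.png

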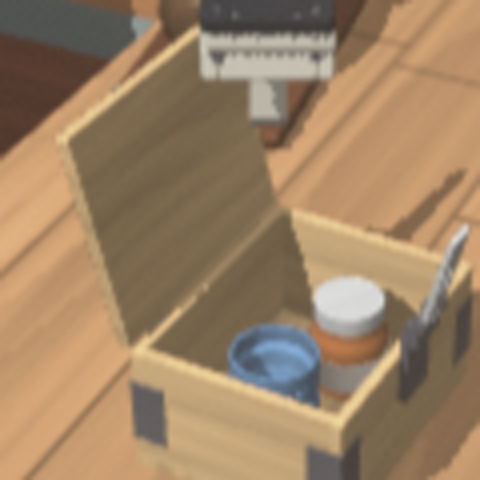

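All three cups stand nested and level, with the rim at about (289,217) in the side view. The lid leans back, and the hasp is clear. I'm moving behind the lid.

```bash
python3 -m inch '[[0.091,0.144,0,0.515,0],[0.091,0.144,0,0.515,0],[0.091,0.144,0,0.515,0],[0.091,0.144,0,0.515,0],[0.091,0.144,0,0.515,0],[0.091,0.144,0,0.515,0],[0.091,0.144,0,0.515,0],[0.091,0.144,0,0.515,0]]'; python3 -m inch '[[0,0,0,0,0],[0,0,0,0,0]]'; python3 -c "
from h import *
gc(155,-38,212);wc()"
```

```text
time: 23.5
tool_pos: [709.0, -23.8, 462.1]
tcp_rot: [-3.141, 0.001, -0.057]
contact_force: [-0.3, -0.3, 0.8]
grip_width: 0.5
finger_force: 0.0
time: 23.67
tool_pos: [708.8, -23.7, 463.7]
tcp_rot: [3.141, -0.002, -0.057]
contact_force: [-0.3, 0.7, 1.2]
grip_width: 0.4
finger_force: 0.0
shift x 0.0043 y 0.0036 z 0.0737 spin 0.002 (deg 0.1) | yaw -0.057 j6 1.49 grip 0.4 F [-0.3  0.7  1.2] t 23.7
chest tip 150.57200182069417 -34.37421697432178 285.6701687147848
```

```bash
python3 -m inch '[[0.004,0.003,0.02,0,0],[0.004,0.003,0.05,0,0],[0.004,0.003,0.073,0,0],[0.004,0.003,0.073,0,0],[0.004,0.003,0.073,0,0]]'; python3 -m inch '[[-0.01,0,0,0,0],[-0.02,0,0,0,0],[-0.03,0,0,0,0],[-0.04,0,0,0,0],[-0.05,0,0,0,0],[-0.055,0,0,0,0],[-0.055,0,0,0,0]]'; python3 -c "
from h import *
wc()"
```

```text
time: 24.08
tool_pos: [713.2, -27.5, 389.2]
tcp_rot: [-3.142, 0.002, -0.058]
contact_force: [-0.6, -0.1, -0.4]
grip_width: 0.6
finger_force: 0.0
time: 24.67
tool_pos: [658.3, -24.5, 392.3]
tcp_rot: [3.141, -0.004, -0.058]
contact_force: [-0.0, 0.8, 0.1]
grip_width: 0.4
finger_force: 0.0
chest tip 100.17897451196637 -38.188519412244176 214.28973866914305
```

```bash
python3 -m inch '[[-0.015,0,0,0,0],[-0.031,0,0.001,0,0],[-0.045,0,0.005,0,0],[-0.059,0,0.010,0,0],[-0.072,0,0.017,0,0],[-0.072,0,0.017,0,0]]'
python3 - <<'E'
from h import *
wc();S=capture('side');T=capture('top')
r=[tip_of(p,"lid_edge") for p in (S,T)];print([(x['centre'],x['conf']) for q in r for x in q])
cv2.imwrite('pics/a6.png',cv2.resize(S['color'][110:250,210:350,::-1],(480,480),interpolation=2))
E
```

```text
time: 25.17
tool_pos: [585.7, -20.3, 372.3]
tcp_rot: [3.142, 0.001, -0.059]
contact_force: [1.0, 0.7, -0.3]
grip_width: 0.6
finger_force: 0.0
chest tip 27.506709025952524 -38.27887005528527 194.2643531447032
[([299.5, 167.5], 0.57), ([305.0, 172.8], 0.77), ([304.7, 168.7], 0.25)]
```

View pics/a6.png

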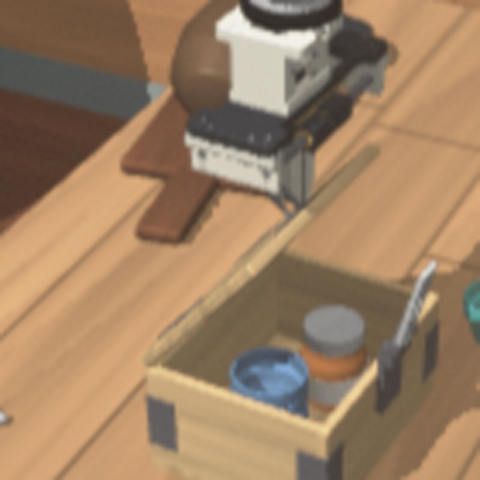

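The lid follows the fingers and stands at about 50°, its edge at about (305,168) in the side view. I'll keep following the arc.

```bash
python3 -m inch '[[-0.012,0,0.006,0,0],[-0.024,0,0.017,0,0],[-0.0325,0,0.028,0,0],[-0.041,0,0.042,0,0],[-0.0465,0,0.055,0,0],[-0.051,0,0.067,0,0],[-0.051,0,0.067,0,0]]'; python3 -m inch '[[0,0,0.004,0,0],[0,0,0.009,0,0],[0,0,0.014,0,0],[0,0,0.016,0,0],[0,0,0.016,0,0]]'; python3 -c "
from h import *
wc()"
```

```text
time: 25.95
tool_pos: [535.6, -17.5, 303.3]
tcp_rot: [-3.141, 0.004, -0.059]
contact_force: [-0.4, 0.5, -0.5]
grip_width: 0.6
finger_force: 0.0
time: 26.37
tool_pos: [536.3, -17.6, 289.0]
tcp_rot: [3.141, -0.0, -0.059]
contact_force: [-0.3, -0.7, 0.9]
grip_width: 0.4
finger_force: 0.0
chest tip -21.981029132550344 -38.47554887578167 111.0260805493707
```

```bash
python3 -m inch '[[0,0,0.001,0,0],[0,0,0.002,0,0]]'; python3 -m inch '[[0,0,0.001,0,0],[0,0,0.0015,0,0]]';python3 -m inch '[[0,0,0.0015,0,0],[0,0,0.0015,0,0]]'
python3 - <<'E'
from h import *
wc();S=capture('side');T=capture('top')
np.set_printoptions(precision=1,suppress=True)
for t in("lid_edge","staple","hasp_pin","hasp_end"):
    r=[tip_of(p,t) for p in (S,T)];print(t,[(np.array(x['centre']),round(x['conf'],2)) for q in r for x in q[:2]])
    if r[0] and r[1]: print(tri([ray(S,r[0][0]['centre']),ray(T,r[1][0]['centre'])]))
save(S,"s7.png");save(T,"t7.png")
E
```

```text
time: 26.53
tool_pos: [536.2, -17.6, 288.6]
tcp_rot: [3.141, -0.001, -0.059]
contact_force: [-6.1, 0.9, 18.6]
grip_width: 0.6
finger_force: 9.5
time: 26.7
tool_pos: [536.0, -17.5, 288.5]
tcp_rot: [3.141, -0.002, -0.059]
contact_force: [-8.1, 0.7, 26.2]
grip_width: 0.3
finger_force: 12.9
time: 26.87
tool_pos: [535.9, -17.5, 288.4]
tcp_rot: [3.141, -0.003, -0.058]
contact_force: [-10.7, 0.8, 32.3]
grip_width: 0.4
finger_force: 16.1
chest tip -22.355054645336782 -38.39750659862313 110.40927653763839
lid_edge [(array([321.7, 211.9]), 0.61), (array([305.8, 205.1]), 0.69)]
(array([481.5,  22.9, 105.2]), np.float64(2.307738368330835))
staple [(array([313.7, 212.1]), 0.77), (array([303.5, 196. ]), 0.74)]
(array([504.1,  28.9, 101.4]), np.float64(0.786068346750408))
hasp_pin [(array([330.2, 204.1]), 0.87), (array([306.1, 212.1]), 0.72)]
(array([460.6,  19.8, 136.7]), np.float64(1.1199720667492865))
hasp_end [(array([331.5, 192.7]), 0.54), (array([302.6, 214.4]), 0.61), (array([210.1, 165.4]), 0.5)]
(array([454.5,  26.5, 180. ]), np.float64(2.827310507155356))
```

The lid stopped firmly at its closed height, with the tip at 110.4 mm. Next is the hasp, pushed from behind.

```bash
python3 -m inch '[[0,0,-0.03,0,0],[0,0,-0.07,0,0],[0,0,-0.11,0,0],[-0.03,-0.01,-0.115,0,0],[-0.06,-0.03,-0.115,0,0],[-0.09,-0.038,-0.115,0,0],[-0.116,-0.038,-0.115,0,0],[-0.116,-0.038,-0.115,0,0]]'; python3 -m inch '[[0,0,0,0,0],[0,0,0,0,0]]'
python3 - <<'E'
from h import *
wc();S=capture('side');T=capture('top')
gc(-138,0,172)
cv2.imwrite("pics/a7.png",np.hstack([cv2.resize(x["color"][r:r+133,c:c+133,::-1],(400,400),interpolation=2) for x,r,c in((S,130,240),(T,130,240))]))
E
```

```text
time: 28.03
tool_pos: [418.6, 28.2, 399.2]
tcp_rot: [-3.142, 0.003, -0.057]
contact_force: [1.1, -0.1, 0.1]
grip_width: 0.1
finger_force: 0.0
time: 28.2
tool_pos: [423.1, 27.0, 399.6]
tcp_rot: [3.141, -0.002, -0.059]
contact_force: [1.2, -0.2, 0.5]
grip_width: 0.6
finger_force: 0.0
chest tip -137.53570187594536 -0.6064289332009052 221.60437830871
shift x -0.0007 y -0.0007 z 0.0492 spin -0.000 (deg -0.0) | yaw -0.059 j6 1.51 grip 0.9 F [-0.4  0.4  0. ] t 28.3
```

View pics/a7.png

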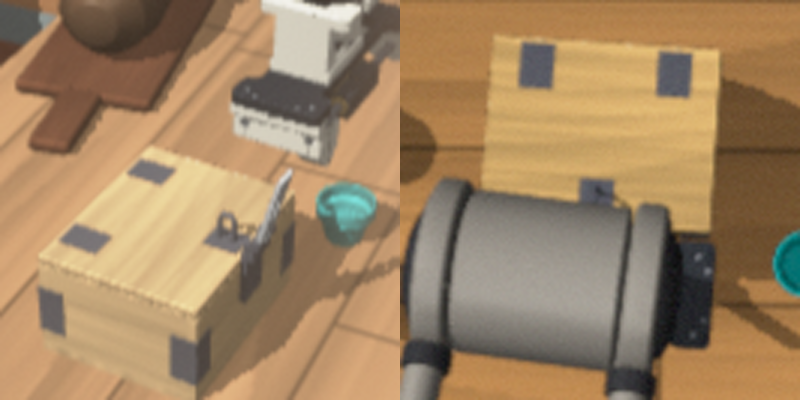

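The lid lies closed with the staple standing at about (315,206) in the side view. The hasp leans back, and the fingers are behind it.

```bash
python3 -m inch '[[0,0,0.02,0,0],[0,0,0.039,0,0],[0,0,0.039,0,0],[0,0,0.039,0,0]]'; python3 -m inch '[[0.011,0,0,0,0],[0.022,0,0,0,0],[0.032,0,0,0,0],[0.045,0,-0.001,0,0],[0.057,0,-0.001,0,0],[0.064,0,-0.001,0,0],[0.064,0,-0.001,0,0]]'; python3 -c "
from h import *
wc()"
```

```text
time: 28.63
tool_pos: [423.0, 26.9, 359.6]
tcp_rot: [-3.142, 0.002, -0.059]
contact_force: [0.0, 0.7, 0.5]
grip_width: 0.7
finger_force: 0.0
time: 29.22
tool_pos: [487.7, 23.2, 361.5]
tcp_rot: [3.141, -0.002, -0.059]
contact_force: [0.4, -0.0, 0.3]
grip_width: 0.6
finger_force: 0.0
chest tip -72.84334203555488 -0.614889228534913 183.50148016288716
```

```bash
python3 -m inch '[[0.008,0,0.003,0,0],[0.015,0,0.008,0,0],[0.021,0,0.014,0,0],[0.0275,0,0.020,0,0],[0.033,0,0.028,0,0],[0.037,0,0.036,0,0],[0.037,0,0.036,0,0]]'
python3 - <<'E'
from h import *
wc();S=capture('side');print(get_obs()["contact_force"])
cv2.imwrite("pics/a8.png",cv2.resize(S["color"][150:250,260:360,::-1],(500,500),interpolation=2))
E
```

```text
time: 29.8
tool_pos: [523.6, 21.1, 323.0]
tcp_rot: [-3.142, 0.002, -0.059]
contact_force: [-0.1, -0.1, -0.3]
grip_width: 0.5
finger_force: 0.0
chest tip -36.9130795490967 -0.5410408608690616 145.0011173488149
[ 0.50338676 -0.88103922  0.23907978]
```

View pics/a8.png

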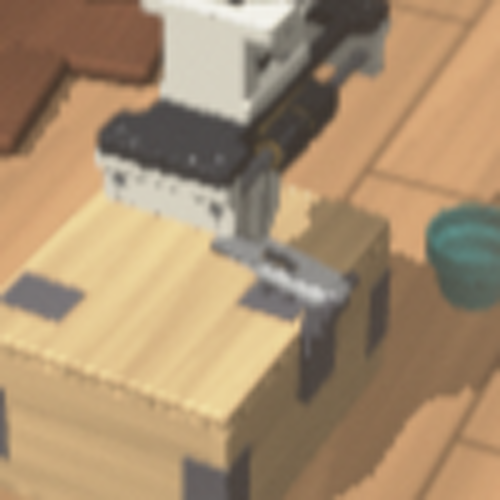

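The hasp is nearly level, and the staple is about to enter its slot. The finger rests on the end plate at about (311,198). I'm pressing it home.

```bash
python3 -m inch '[[0.002,0,0.004,0,0],[0.004,0,0.008,0,0],[0.004,0,0.012,0,0],[0.004,0,0.014,0,0],[0.004,0,0.014,0,0]]'; python3 -m inch '[[0,0,0.001,0,0],[0,0,0.002,0,0],[0,0,0.002,0,0]]'; python3 -m inch '[[0,0,0.001,0,0],[0,0,0.001,0,0]]';  python3 -c "
from h import *
wc()"
```

```text
time: 30.27
tool_pos: [527.1, 21.0, 310.7]
tcp_rot: [3.142, 0.0, -0.059]
contact_force: [-0.0, 0.1, 0.1]
grip_width: 0.2
finger_force: 0.0
time: 30.52
tool_pos: [527.2, 21.0, 309.1]
tcp_rot: [3.142, -0.0, -0.059]
contact_force: [0.3, -0.0, 0.3]
grip_width: 0.8
finger_force: 0.0
time: 30.68
tool_pos: [527.2, 21.0, 308.1]
tcp_rot: [3.142, -0.0, -0.059]
contact_force: [0.1, 0.4, 0.8]
grip_width: 0.5
finger_force: 0.0
chest tip -33.28549225442886 -0.4693684383185768 130.0739400043699
```

```bash
python3 -m inch '[[0,0,0.0005,0,0],[0,0,0.001,0,0]]'; python3 -m inch '[[0,0,0.001,0,0],[0,0,0.001,0,0]]'; python3 -m inch '[[0,0,0.001,0,0],[0,0,0.001,0,0]]'; python3 -c "
from h import *
wc()"
```

```text
time: 30.85
tool_pos: [527.3, 21.0, 307.6]
tcp_rot: [3.141, -0.0, -0.059]
contact_force: [-2.6, 0.4, 8.7]
grip_width: 0.5
finger_force: 3.9
time: 31.02
tool_pos: [527.2, 21.0, 307.4]
tcp_rot: [3.141, -0.001, -0.059]
contact_force: [-2.5, 1.1, 10.7]
grip_width: 0.5
finger_force: 5.2
time: 31.18
tool_pos: [527.1, 21.0, 307.2]
tcp_rot: [3.141, -0.002, -0.059]
contact_force: [-5.1, -0.0, 16.6]
grip_width: 0.7
finger_force: 8.3
chest tip -33.41454852045992 -0.4359082512940211 129.20544111991921
```

The press met a hard stop at 129.2 mm, against 129.5 expected at home. I'm backing off and taking one check.

```bash
python3 -m inch '[[0,0,-0.01,0,0],[0,0,-0.04,0,0],[0,0,-0.08,0,0],[0,0,-0.12,0,0],[0,0.04,-0.14,0,0],[0,0.08,-0.14,0,0],[0,0.12,-0.14,0,0],[0,0.16,-0.14,0,0]]'; python3 -m inch '[[0,0.03,0,0,0],[0,0.03,0,0,0],[0,0.03,0,0,0]]'
python3 - <<'E'
from h import *
S=capture('side');T=capture('top')
cv2.imwrite("pics/a9.png",np.hstack([cv2.resize(x["color"][r:r+133,c:c+133,::-1],(400,400),interpolation=2) for x,r,c in((S,150,250),(T,130,240))]))
E
```

```text
time: 31.85
tool_pos: [517.4, -140.2, 446.0]
tcp_rot: [3.141, -0.001, -0.058]
contact_force: [2.4, 0.1, -0.9]
grip_width: 0.4
finger_force: 0.0
time: 32.1
tool_pos: [515.8, -170.1, 444.9]
tcp_rot: [-3.141, 0.0, -0.062]
contact_force: [-0.5, 0.7, -0.3]
grip_width: 0.8
finger_force: 0.0
```

View pics/a9.png

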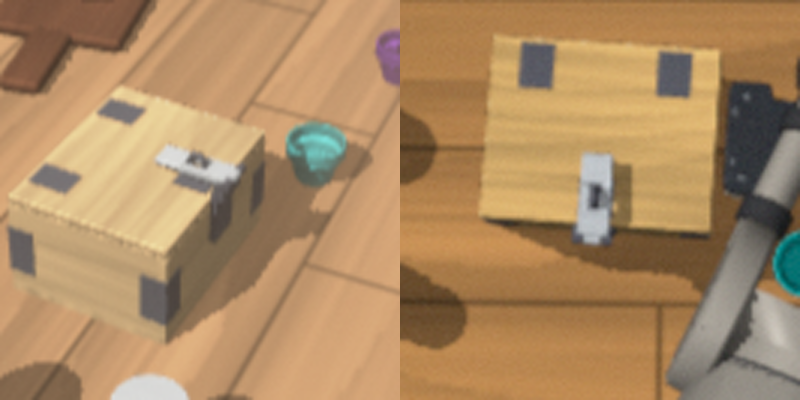

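The lid is closed and the hasp lies level with the staple through its slot, at about (317,204) in the side view and (438,195) in the top crop. The robot is touching nothing, so I'm handing in.

```bash
python3 -c "
from plant import *
print(close_job())"
```

```text
the job is handed in; nothing more can be done
None
```

The job is handed in at about 32 s: all three cups are nested in one stack in the chest, the lid is closed and the hasp is fully home over the staple; I slid the base cup about 2 mm to make room for the gripper's fingers, and the hand-in gave no verdict.

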